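# Count the mould nuts through the tray's gate

## Task

The three steel nuts of a mould kit lie loose in the blue counting tray. With your fingertips, slide them along the tray and through its narrow gate one at a time, so that each drops by itself into the clear kit box behind it. Do not pick any nut up, and leave the two standing bolts and everything else on the table where they are.

Things in the scene. Friction and masses are not known exactly. Their poses are not given: they have to be found in the camera images.
- tray: blue printed counting tray, fixed to the table. Origin on the table under its middle, z up; y points from the pan to the gate, turned up to 0.25 rad from world y. Flat deck 40 mm above the table; rim 6 mm thick, 15 mm higher. Inside the rim the pan spans x -112 to 112, y -150 to 3 mm (then the funnel). Nuts and bolt0 start at y -100 to -40, x -83 to 83 mm; low ledges lie outside the funnel
- gate (a point): middle of the gate at deck height (40 mm), on the deck's edge over the kit box; turns with the tray, y is the way through. Gate 30 mm wide, open above. Two straight funnel walls, 15 mm high, run in to it: in the tray's frame from (+-112, 3) to (+-15, 100) mm. The deck ends here in a square edge: a nut tips over and drops by itself once its middle is a few mm past
- kit_box (a point): middle of the floor of the clear, open-topped kit box right behind the gate, below the deck: inside 60 mm (x) by 46 mm (y, from the gate's line), floor 4 mm above the table, walls as high as the tray's rim (54 mm above the table)
- nut0: bright steel M12 hex nut, 19 mm across flats (22 mm across corners), 10 mm high, about 17 g, 12 mm bore; origin at its centre, z along the bore. Starts lying flat and loose on the tray's deck, any way round, its centre 45 mm above the table; slides when pushed from any side
- nut1: bright steel M12 hex nut, 19 mm across flats (22 mm across corners), 10 mm high, about 17 g, 12 mm bore; origin at its centre, z along the bore. Starts lying flat and loose on the tray's deck, any way round, its centre 45 mm above the table; slides when pushed from any side; same as nut0
- nut2: bright steel M12 hex nut, 19 mm across flats (22 mm across corners), 10 mm high, about 17 g, 12 mm bore; origin at its centre, z along the bore. Starts lying flat and loose on the tray's deck, any way round, its centre 45 mm above the table; slides when pushed from any side; same as nut0
- bolt0: dark steel M12 hex bolt standing on its head, thread up: head 19 mm across flats and 7.5 mm high, shank 12 mm, 38 mm high in all, 45 g, loose; origin under the head's centre (40 mm above the table). To be left standing. It stands in the pan, in line with the nuts, about 50 mm from the next
- bolt1: dark steel M12 hex bolt standing on its head, thread up: head 19 mm across flats and 7.5 mm high, shank 12 mm, 38 mm high in all, 45 g, loose; origin under the head's centre (40 mm above the table). To be left standing. It stands on the right-hand corner ledge, outside the funnel wall
- mould: bystander: blue two-part printed mould, 110 x 112 x 125 mm high with a black round port on top, standing left of the tray; origin at the middle of its foot
- syringe: bystander: large frosted syringe, 29 mm thick and 200 mm long, lying behind the tray; origin on the table under its barrel
- cup: bystander: clear mixing cup, 80 mm across and 95 mm high with a wooden stick leaning in it to 135 mm, right of the tray; origin at the middle of its foot
- tape: bystander: roll of blue tape lying flat, 96 mm across, 24 mm high, behind the tray to the right; origin at the middle of its underside
- spanner: bystander: steel spanner, 210 mm long, lying right of the tray; origin at its middle on the table
- casting: bystander: frosted moulded cup with a side spout, 84 mm across, 55 mm high, left of the tray; origin at the middle of its foot

How it is judged:
On the way, in this order (a step that is already met when the one before it is completed fails the run):
1. a first nut has dropped into the kit box (((x of nut0 in the frame of tray between -0.03 and 0.03 m and y of nut0 in the frame of tray between 0.098 and 0.148 m and z of nut0 in the frame of tray below 0.036 m) or (x of nut1 in the frame of tray between -0.03 and 0.03 m and y of nut1 in the frame of tray between 0.098 and 0.148 m and z of nut1 in the frame of tray below 0.036 m) or (x of nut2 in the frame of tray between -0.03 and 0.03 m and y of nut2 in the frame of tray between 0.098 and 0.148 m and z of nut2 in the frame of tray below 0.036 m))), for 0.2 s.
2. a second nut has dropped in, after the first and not together with it ((((x of nut0 in the frame of tray between -0.03 and 0.03 m and y of nut0 in the frame of tray between 0.098 and 0.148 m and z of nut0 in the frame of tray below 0.036 m) and (x of nut1 in the frame of tray between -0.03 and 0.03 m and y of nut1 in the frame of tray between 0.098 and 0.148 m and z of nut1 in the frame of tray below 0.036 m)) or ((x of nut1 in the frame of tray between -0.03 and 0.03 m and y of nut1 in the frame of tray between 0.098 and 0.148 m and z of nut1 in the frame of tray below 0.036 m) and (x of nut2 in the frame of tray between -0.03 and 0.03 m and y of nut2 in the frame of tray between 0.098 and 0.148 m and z of nut2 in the frame of tray below 0.036 m)) or ((x of nut0 in the frame of tray between -0.03 and 0.03 m and y of nut0 in the frame of tray between 0.098 and 0.148 m and z of nut0 in the frame of tray below 0.036 m) and (x of nut2 in the frame of tray between -0.03 and 0.03 m and y of nut2 in the frame of tray between 0.098 and 0.148 m and z of nut2 in the frame of tray below 0.036 m)))), for 0.2 s.
3. the third nut has dropped in, after the second and not together with it (x of nut0 in the frame of tray between -0.03 and 0.03 m and y of nut0 in the frame of tray between 0.098 and 0.148 m and z of each of nut0, nut1, nut2 in the frame of tray below 0.036 m and x of nut1 in the frame of tray between -0.03 and 0.03 m and y of nut1 in the frame of tray between 0.098 and 0.148 m and x of nut2 in the frame of tray between -0.03 and 0.03 m and y of nut2 in the frame of tray between 0.098 and 0.148 m), for 0.2 s.
At the end, for the whole second after the job is handed in: All three nuts lie at rest in the kit box behind the gate, their centres at least 4 mm below the deck; both bolts still stand upright (within 0.2 rad) within 20 mm of where they began, and the other things on the table are within 30 mm of where they began (all of step 3 and linear speed of each of nut0, nut1, nut2 below 0.02 m/s and angle between each of bolt0, bolt1's own z axis and vertical below 0.2 rad and distance of each of bolt0, bolt1 from where it was at the start of the episode below 0.02 m and distance of each of mould, syringe, cup, tape, spanner, casting from where it was at the start of the episode below 0.03 m); the robot touches nothing.
It fails at once if a nut is picked up (its centre more than 13 mm above where it lies on the deck) (height (world z) of any of nut0, nut1, nut2 above 0.058 m).
It fails at once if a standing bolt is tipped by more than 0.4 rad or shifted by more than 20 mm (angle between any of bolt0, bolt1's own z axis and vertical above 0.4 rad or distance of any of bolt0, bolt1 from where it was at the start of the episode above 0.02 m).
It fails at once if something else on the table is shifted by more than 30 mm (distance of any of mould, syringe, cup, tape, spanner, casting from where it was at the start of the episode above 0.03 m).
It also fails if it takes over 61 s, if anything falls off the work surface, if the arm or the gripper's body presses on something with over 40 N, if the wrist force passes 120 N, or if a joint passes its speed limit or range.

## Robot

A 6-joint arm with a two-finger parallel gripper is mounted at the origin on the work surface. World frame = base frame: x ahead of the robot, y to its left, z up, the work surface at z = 0. Lengths are in m, angles in rad, forces in N, time in s.
With the tool pointing down it reaches from about 0.25 to 0.775 m from the base axis. Payload 4 kg.
Tool frame: the origin (TCP) lies at the centre of the arm's flange, where the gripper is bolted on; the fingertips stand ahead of it and the grasp point (between the pads) lies 180 mm ahead of it (robot.tcp_to_tips is the z of the fingertips in the tool frame, in m); z points along the fingers, y is the direction in which the jaws open and shut (so a half turn about z gives the same grasp; the last joint's range is limited). The gripper opens to 94 mm and grips with 3 to 60 N. Pads are 16 mm wide; open, the fingers measure 119 mm over their backs; the gripper's body (75 mm by 177 mm) begins 78 mm behind the grasp point.
Start: joints at [1.153, 0.087, 1.371, -0, 1.684, -0.103], TCP at [0.17, 0.523, 0.405] pointing down, gripper open.
Joint ranges: [-3.1, 3.1], [-0.76, 2.03], [0.27, 2.55], [-1.08, 4.22], [0.17, 2.65], [-2.57, 2.57]. Speed limits (rad/s): [2.79, 2.79, 3.14, 3.14, 3.14, 3.14].

## Interface

Orientations are given as [roll, pitch, yaw] about the fixed x, y, z axes, in that order (R = Rz(yaw) Ry(pitch) Rx(roll)).
In Python, from bench import robot gives the robot as it stands.
- The arm moves only by the tool move_arm, never from a script. Its argument "increments" is a list that holds one entry, the list of rows, each a list of 7 numbers: the opening, from 0 (shut) to 1 (fully open), then the shift along the tool's x, y, z as a fraction of full scale, then the turn, a rotation vector about the tool's x, y, z as a fraction of full scale. In form: [[[jaw, dx, dy, dz, rx, ry, rz], ...]]. A call has 1 to 8 rows; each row is the pose to reach, as a shift and turn from the pose commanded when the call began, along the tool's axes at that moment; what a row does not reach only later rows make up. Full scale, the value 1, is 0.1 m for a shift and pi/2 rad for a turn. A row lasts 1/12 s, in which the tool goes at most 41.7 mm and 7.16 degrees, less where a joint would pass 70% of its speed; a pose out of reach is approached as far as the arm can. A call with a number of a shift or a turn outside -1 to 1 is refused whole. A call with a gripper value outside its range is refused whole. The fingers move at their own pace and stop on an object; the grip force is fixed at half the most. Time passes only in rows, so rows that repeat a pose let the fingers close. It gives the time, the measured TCP pose, the force and the opening at its end, in the units of the state.
- robot.get_obs(): the state, without advancing time (a new reading comes with each control period).
- robot.snapshot(name): name is "scene" or "top" or "wrist"; returns (picture, depth): 480x640x3 uint8, red, green, blue; 480x640 float32, m along the optical axis (not along the pixel's ray), 0 where there is no reading.
- robot.camera_params(name): a dict with "mtx" (3x3 intrinsics, pixels), "R" (3x3) and "t" (3): a world point X has camera coordinates R X + t. Camera axes: x right, y down, z forward; pixel columns grow to the right and rows downward; lengths in m; the calibration is good to about 2 mm. A picture is of the moment at which its call begins: read the wrist's pose just before it. camera_params takes no time and is no camera call; for the wrist camera it gives the pose at the moment of the call.
- robot.close_job(): hands the job in, once; it reports no verdict.
The state is a dict: "time": time; "joint_positions": joint angles; "qvel": joint speeds; "joint_torque": joint torques, N m; "tool_pos": TCP position; "ee_rot": TCP orientation; "wrist_force": force on the tool from outside, world axes, zero at the start; "wrist_torque": the same for the moment, N m; "width": finger opening in m.
Only numpy, scipy, OpenCV 4.12 (cv2) and the standard library are available. Lean on these libraries where they do the work, as an engineer would, in place of code of your own. Each camera call takes 0.05 s, during which the arm holds its last target.

## Working session

There is one attempt and no reset: what is moved stays moved. The work goes in short steps, Python scripts to look and compute and a tool call to move; the robot and the scene stay as the last step left them, time stands still between calls to the robot, and variables do not carry over. Pictures are saved under pics/ and viewed, and the job is handed in when it is done.

Besides the shell and the picture viewer there is one more tool, called as name([rows], argument=value, ...), one row to a line, values as JSON. move_arm: Moves the arm, as the interface text tells. Its arguments: {"type":"object","properties":{"increments":{"type":"array","items":{"type":"array","items":{"type":"array","items":{"type":"number","minimum":-1,"maximum":1}}}}},"required":["increments"]}

```bash
ls; mkdir -p pics; python3 - <<'E'
from bench import robot
import cv2
o=robot.get_obs();print(o['time'],o['tool_pos'],o['ee_rot'],o['width'],robot.tcp_to_tips)
for n in ('top','scene'):
    im,d=robot.snapshot(n);cv2.imwrite(f'pics/{n}0.png',im[:,:,::-1]);
    import numpy as np;np.save(f'{n}d.npy',d)
    p=robot.camera_params(n);print(n,p['mtx'].tolist(),p['R'].tolist(),p['t'].tolist())
E
```

```text
pics
0.0 [0.17025829 0.52286019 0.40351365] [-3.13940242e+00 -2.40031215e-04  2.82679267e+00] 0.09382515333031947 0.1992
top [[531.4947831136512, 0.0, 316.7237151204056], [0.0, 531.4947831136512, 243.29249672481777], [0.0, 0.0, 1.0]] [[-0.02538218984700359, -0.9996766149880589, 0.0015523802971540344], [-0.9947416886430919, 0.025102701861650367, -0.09929162721365453], [0.09922054884982705, -0.004064456330362142, -0.9950571656345569]] [0.01590457079423092, 0.6210805174463747, 1.3994814068143373]
scene [[458.752125652795, 0.0, 322.18805158661894], [0.0, 458.752125652795, 235.77545059586856], [0.0, 0.0, 1.0]] [[-0.23837969877960566, 0.9711235806083284, 0.009701051293771842], [0.7918341782429156, 0.20013398711728575, -0.577013883166519], [-0.5622932983560376, -0.12986677168158914, -0.8166767219878934]] [0.14291793030511266, -0.45511316399567936, 1.448456869599134]
```

View pics/top0.png

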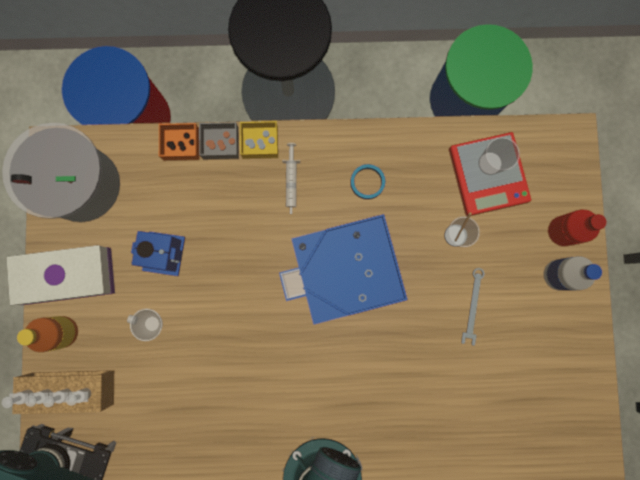

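View pics/scene0.png

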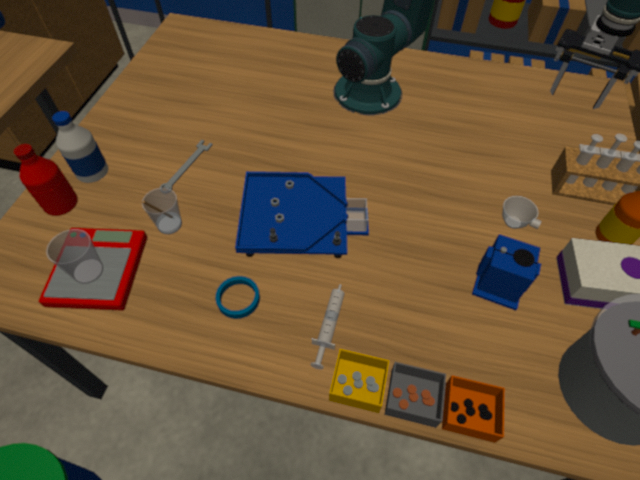

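```bash
cat > h.py <<'E'
import numpy as np,cv2
from bench import robot
def ray(n,u,v,z,P=None):
    p=P or robot.camera_params(n);R=np.array(p['R']);t=np.array(p['t'])
    d=R.T@np.linalg.solve(p['mtx'],[u,v,1]);c=-R.T@t
    return c+d*(z-c[2])/d[2]
def proj(n,X,P=None):
    p=P or robot.camera_params(n);c=np.array(p['R'])@X+p['t'];c=p['mtx']@c;return c[:2]/c[2]
E
python3 - <<'E'
import cv2
i=cv2.imread('pics/top0.png')[205:335,265:425]
cv2.imwrite('pics/top0c.png',cv2.resize(i,None,fx=5,fy=4.6154*0+5*0.92 if 0 else 5,interpolation=cv2.INTER_CUBIC)[:600] if 0 else cv2.resize(i[:120],None,fx=5,fy=5,interpolation=cv2.INTER_CUBIC))
E
```

```text
(no output)
```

View pics/top0c.png

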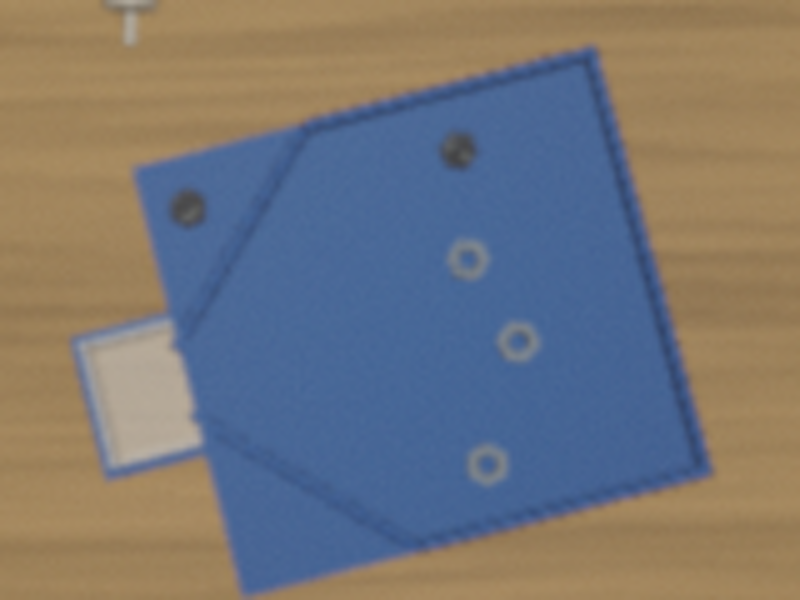

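```bash
cat >> h.py <<'E'
E
python3 - <<'E'
from h import *
from scipy.optimize import least_squares
P=robot.camera_params('top')
f=lambda x,y,z:ray('top',(x+.5)/5-.5+265,(y+.5)/5-.5+205,z,P)
a=f(597,48,.055);b=f(710,472,.055);print(a,b,np.linalg.norm(a-b))
c=f(135,168,.043);d=f(245,595,.043);print(c,d,np.linalg.norm(c-d),np.linalg.norm(a-c),np.linalg.norm(b-d))
obs=[(a,(118,-156)),(b,(-118,-156)),(c,(118,100)),(d,(-118,100)),(f(178,343,.055),(15,100)),(f(196,414,.055),(-15,100))]
def T(p,q): 
    c,s=np.cos(p[2]),np.sin(p[2]);return np.array([p[0]+c*q[0]-s*q[1],p[1]+s*q[0]+c*q[1]])
r=least_squares(lambda p:np.concatenate([T(p,np.array(q)/1e3)-o[:2] for o,q in obs]),[.45,-.05,.1])
print(r.x,(r.fun*1e3).round(1))
p=r.x
def inv(X): 
    c,s=np.cos(p[2]),np.sin(p[2]);d=X[:2]-p[:2];return (np.array([c*d[0]+s*d[1],-s*d[0]+c*d[1]])*1e3).round(1)
for n,uv,z in [('n0',(468,259),.05),('n1',(519,342),.05),('n2',(488,464),.05),('b0',(458,150),.078),('b0',(458,150),.06),('b1',(187,208),.078),('gateL',(178,343),.055),('gateR',(196,414),.055)]:
    X=f(*uv,z);print(n,X.round(4),inv(X))
E
```

```text
[ 0.69213149 -0.18063993  0.055     ] [ 0.46636934 -0.23130527  0.055     ] 0.23137744332416355
[0.63543382 0.0669625  0.043     ] [0.40820027 0.01382608 0.043     ] 0.23336359201670093 0.2542942955752709 0.2522241461654538
[ 0.54438757 -0.05567086  0.22682591] [ 2.3 -0.5 -1.9 -2.9  1.4  1.3 -1.3  1.4 -4.4 -0.6  3.8  1.3]
n0 [ 0.5817 -0.1087  0.05  ] [ 24.5 -60.1]
n1 [ 0.5371 -0.1342  0.05  ] [-24.7 -74.8]
n2 [ 0.4735 -0.1156  0.05  ] [-82.6 -42.5]
b0 [ 0.6368 -0.1031  0.078 ] [ 79.3 -67. ]
b0 [ 0.6388 -0.1045  0.06  ] [ 81.  -68.8]
b1 [0.61   0.0388 0.078 ] [85.1 77.4]
gateL [0.5409 0.0457 0.055 ] [19.4 99.6]
gateR [0.5035 0.0371 0.055 ] [-19.   99.6]
```

move_arm([
  [[0.11,-0.35,-0.3,0,0,0,0],[0.11,-0.7,-0.6,0,0,0,0],[0.11,-1,-0.85,0,0,0,0],[0.11,-1,-0.85,0,0,0,0]],
])

```text
time: 0.43
tool_pos: [0.241, 0.4076, 0.4043]
ee_rot: [-3.139, 0.002, 2.822]
wrist_force: [-0.6, 0.4, 0.3]
width: 0.0707
```

move_arm([
  [[0.11,-0.35,-0.3,0,0,0,0],[0.11,-0.7,-0.6,0,0,0,0],[0.11,-1,-0.85,0,0,0,0],[0.11,-1,-0.85,0,0,0,0]],
])

```text
time: 0.77
tool_pos: [0.3099, 0.2958, 0.4044]
ee_rot: [-3.14, 0.002, 2.82]
wrist_force: [-0.7, 0.2, 0.1]
width: 0.0443
```

move_arm([
  [[0.11,-0.35,-0.3,0,0,0,0],[0.11,-0.7,-0.6,0,0,0,0],[0.11,-1,-0.85,0,0,0,0],[0.11,-1,-0.85,0,0,0,0]],
])

```text
time: 1.1
tool_pos: [0.3788, 0.1841, 0.4043]
ee_rot: [-3.14, 0.001, 2.82]
wrist_force: [0.7, -0.6, 0.5]
width: 0.0177
```

move_arm([
  [[0.11,-0.35,-0.3,0,0,0,0],[0.11,-0.7,-0.6,0,0,0,0],[0.11,-1,-0.85,0,0,0,0],[0.11,-1,-0.85,0,0,0,0]],
])

```text
time: 1.43
tool_pos: [0.4476, 0.0725, 0.4039]
ee_rot: [-3.14, 0.001, 2.821]
wrist_force: [0.0, 0.2, -0.2]
width: 0.0108
```

move_arm([
  [[0.11,-0.3,-0.25,0,0,0,0.08],[0.11,-0.6,-0.5,0,0,0,0.16],[0.11,-1,-0.8,0,0,0,0.24],[0.11,-1,-0.8,0,0,0,0.32],[0.11,-1,-0.8,0,0,0,0.4],[0.11,-1,-0.8,0,0,0,0.48],[0.11,-1,-0.8,0,0,0,0.56],[0.11,-1,-0.8,0,0,0,0.62]],
])

```text
time: 2.1
tool_pos: [0.516, -0.0299, 0.4041]
ee_rot: [-3.141, -0.002, 1.848]
wrist_force: [-0.4, 0.1, -0.3]
width: 0.0103
```

```bash
python3 - <<'E'
from h import *
P=robot.camera_params('wrist')
im,d=robot.snapshot('wrist');cv2.imwrite('pics/w1.png',im[:,:,::-1]);np.save('w1d.npy',d)
import pickle;pickle.dump(P,open('w1.pkl','wb'));print((-np.array(P['R']).T@P['t']))
E
```

```text
[0.4969378  0.03437602 0.38448752]
```

View pics/w1.png

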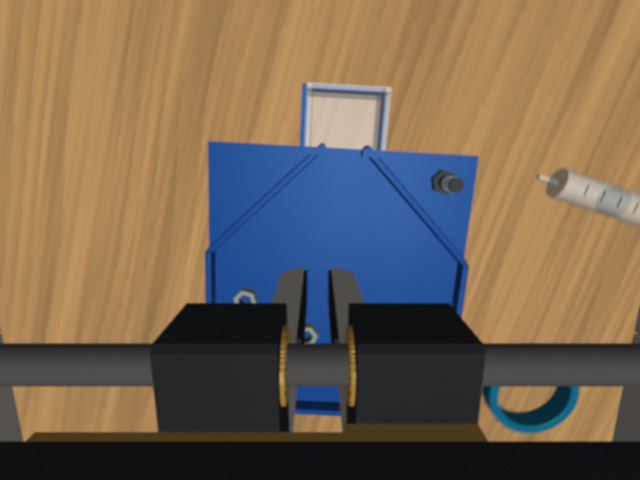

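```bash
cat >> h.py <<'E'
TR=[0.54438757,-0.05567086,0.22682591]
def inv(X,p=TR):
    c,s=np.cos(p[2]),np.sin(p[2]);d=np.array(X)[:2]-p[:2];return (np.array([c*d[0]+s*d[1],-s*d[0]+c*d[1]])*1e3).round(1)
E
python3 - <<'E'
from h import *
import pickle;P=pickle.load(open('w1.pkl','rb'))
for n,u,v,z in [('gl',322,146,.055),('gr',368,149,.055),('cl',210,142,.043),('cr',477,156,.043),('n2',245,297,.05),('rimcornerL',207,250,.055),('rimcornerR',466,263,.055),('boxback',304,85,.054),('boxbackR',390,88,.054),('b1',455,185,.078)]:
    X=ray('w',u,v,z,P);print(n,X.round(4),inv(X))
i=cv2.imread('pics/w1.png')[70:310,190:490]
cv2.imwrite('pics/w1c.png',cv2.resize(i,None,fx=2.5,fy=2.5,interpolation=cv2.INTER_CUBIC))
E
```

```text
gl [0.4995 0.038  0.055 ] [-22.7 101.3]
gr [0.537  0.0461 0.055 ] [ 15.6 100.8]
cl [0.406  0.0151 0.043 ] [-118.9  100. ]
cr [0.6309 0.0666 0.043 ] [111.8  99.6]
n2 [ 0.4684 -0.1116  0.05  ] [-86.6 -37.5]
rimcornerL [ 0.4263 -0.0756  0.055 ] [-119.5    7.1]
rimcornerR [ 0.6505 -0.0244  0.055 ] [110.5   6.6]
boxback [0.4724 0.08   0.054 ] [-39.7 148.4]
boxbackR [0.5397 0.0967 0.054 ] [ 29.7 149.5]
b1 [0.6086 0.0375 0.078 ] [83.5 76.4]
```

View pics/w1c.png

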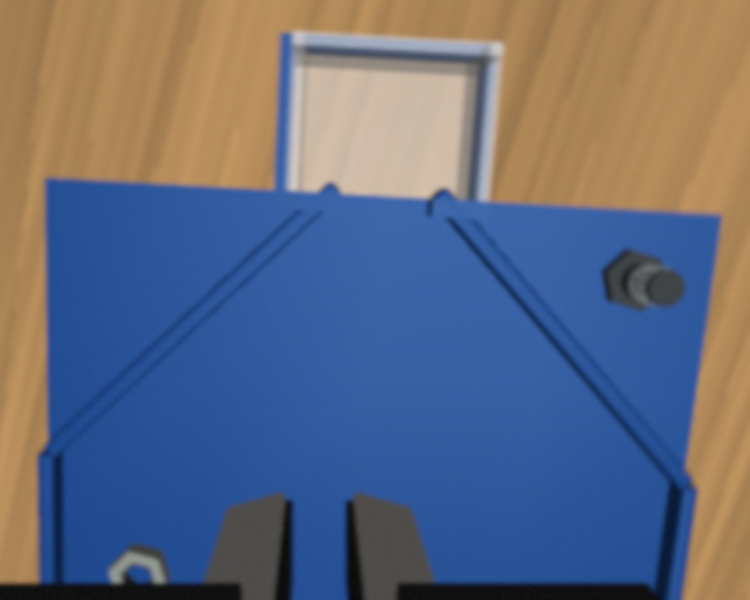

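```bash
python3 - <<'E'
from h import *
import pickle;P=pickle.load(open('w1.pkl','rb'))
o=robot.get_obs();print(o['tool_pos'],o['ee_rot'])
from scipy.spatial.transform import Rotation as R
M=R.from_euler('xyz',o['ee_rot']).as_matrix();t=o['tool_pos']
for q in ([0,0,.1992],[.008,0,.1992],[.008,.005,.1992],[.008,-.005,.1992],[.008,.0125+.005,.1992]): print(q,proj('w',t+M@q,P))
E
```

```text
[ 0.51599232 -0.0297719   0.40415742] [-3.14112513e+00 -1.48412870e-03  1.84581551e+00]
[0, 0, 0.1992] [319.37270429 288.2327838 ]
[0.008, 0, 0.1992] [319.41105249 272.73706233]
[0.008, 0.005, 0.1992] [329.66200545 272.75165448]
[0.008, -0.005, 0.1992] [309.16068266 272.722471  ]
[0.008, 0.0175, 0.1992] [355.29193944 272.7881385 ]
```

```bash
cat >> h.py <<'E'
TR=[0.54244,-0.05612,0.2268]
from scipy.spatial.transform import Rotation as Rot
def go(tx,ty,tipz,th=0):
    "tray mm target of grasp axis, tip height mm, th: rotation of push dir from tray +y (ccw)"
    o=robot.get_obs();M=Rot.from_euler('xyz',o['ee_rot']).as_matrix()
    print('t',round(o['time'],2),'at',inv(o['tool_pos'],TR),'tip',round((o['tool_pos'][2]-.1992)*1e3,1))
    c,s=np.cos(TR[2]),np.sin(TR[2])
    T=np.array([TR[0]+(c*tx-s*ty)/1e3,TR[1]+(s*tx+c*ty)/1e3,tipz/1e3+.1992])
    D=Rot.from_euler('xyz',[np.pi,0,TR[2]+np.pi/2+th]).as_matrix()
    print('shift',(M.T@(T-o['tool_pos'])/.1).round(3),'turn',(Rot.from_matrix(M.T@D).as_rotvec()/(np.pi/2)).round(3))
E
python3 -c "
from h import *
go(24.5,-88,100)"
```

```text
t 2.15 at [-19.8  31.6] tip 205.0
shift [-1.218  0.386  1.048] turn [-0.    -0.001  0.031]
```

move_arm([
  [[0.11,-0.4,0.15,0,0,0,0.031],[0.11,-0.75,0.3,0.2,0,0,0.031],[0.11,-1,0.386,0.5,0,0,0.031],[0.11,-1,0.386,0.8,0,0,0.031],[0.11,-1,0.386,0.9,0,0,0.031],[0.11,-1,0.386,0.9,0,0,0.031]],
])

```text
time: 2.65
tool_pos: [0.5799, -0.1153, 0.31]
ee_rot: [-3.134, -0.005, 1.806]
wrist_force: [-0.1, 0.7, 0.2]
width: 0.0102
```

```bash
python3 - <<'E'
from h import *
go(24.5,-88,44)
im,d=robot.snapshot('wrist');cv2.imwrite('pics/w2.png',im[:,:,::-1])
im,d=robot.snapshot('top');cv2.imwrite('pics/t2.png',cv2.resize(im[205:325,265:425,::-1],None,fx=5,fy=5,interpolation=cv2.INTER_CUBIC))
E
```

```text
t 2.65 at [ 23.2 -66.1] tip 110.8
shift [-0.223  0.016  0.667] turn [-0.005 -0.003  0.005]
```

View pics/w2.png

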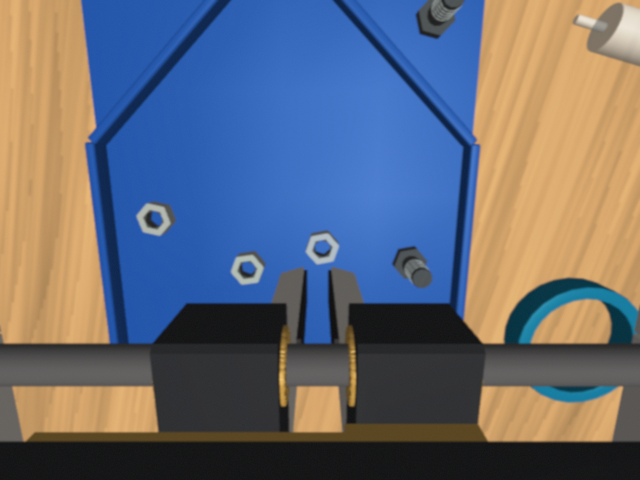

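View pics/t2.png

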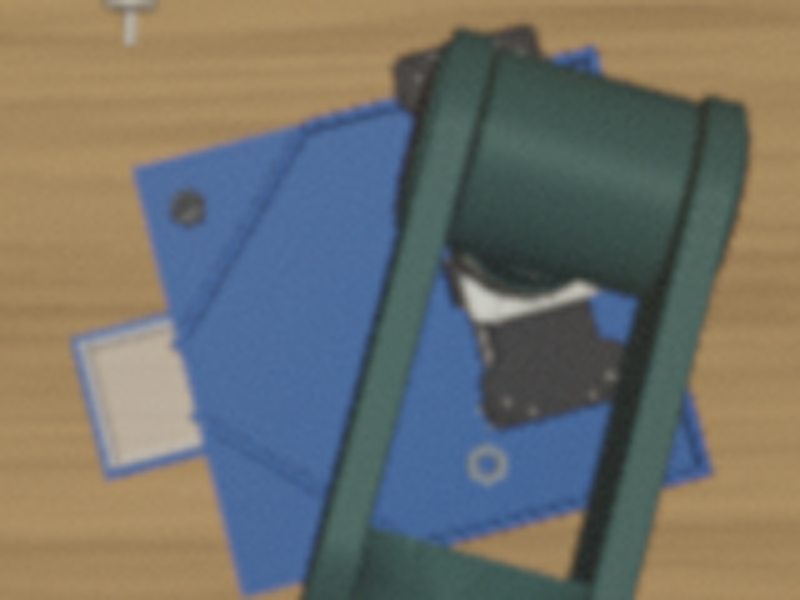

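```bash
python3 - <<'E'
from h import *
for n,u,v,z in [('n0',322,247,.05),('n1',247,269,.05),('n2',154,219,.05),('b0',408,262,.0475),('rimL',92,141,.055),('rimR',476,146,.055)]:
    X=ray('wrist',u,v,z);print(n,X.round(4),inv(X,TR))
go(24,-90,80)
E
```

```text
n0 [ 0.5819 -0.1108  0.05  ] [ 26.1 -62.2]
n1 [ 0.5368 -0.1372  0.05  ] [-23.7 -77.7]
n2 [ 0.4717 -0.1179  0.05  ] [-82.8 -44.3]
b0 [ 0.6406 -0.1081  0.0475] [ 83.9 -72.7]
rimL [ 0.4304 -0.0776  0.055 ] [-114.     4.3]
rimR [ 0.6576 -0.0264  0.055 ] [118.9   3.1]
t 2.75 at [ 24.  -66.3] tip 116.3
shift [-0.238 -0.002  0.363] turn [ 0.    -0.     0.006]
```

```bash
cat >> h.py <<'E'
TR=[0.54244+.0015*.974,-0.05612+.0015*.225,0.2268]
E
python3 -c "
from h import *
go(24.5,-90,43)"
```

```text
t 2.75 at [ 22.5 -66.3] tip 116.3
shift [-0.238  0.017  0.733] turn [ 0.    -0.     0.006]
```

move_arm([
  [[0.11,-0.24,0.02,0,0,0,0.006],[0.11,-0.24,0.02,0.2,0,0,0.006],[0.11,-0.24,0.02,0.45,0,0,0.006],[0.11,-0.24,0.02,0.6,0,0,0.006],[0.11,-0.24,0.02,0.7,0,0,0.006],[0.11,-0.24,0.02,0.73,0,0,0.006],[0.11,-0.24,0.02,0.73,0,0,0.006]],
])

```text
time: 3.33
tool_pos: [0.5884, -0.1388, 0.2429]
ee_rot: [3.14, 0.001, 1.796]
wrist_force: [-0.3, 0.7, 0.3]
width: 0.0106
```

```bash
python3 - <<'E'
from h import *
go(24.5,-80,43)
im,d=robot.snapshot('wrist');cv2.imwrite('pics/w3.png',im[:,:,::-1])
for q in [(0,0),(8,0)]: pass
E
```

```text
t 3.33 at [ 24.7 -90.9] tip 43.7
shift [ 0.109 -0.002  0.007] turn [ 0.001  0.    -0.001]
```

View pics/w3.png

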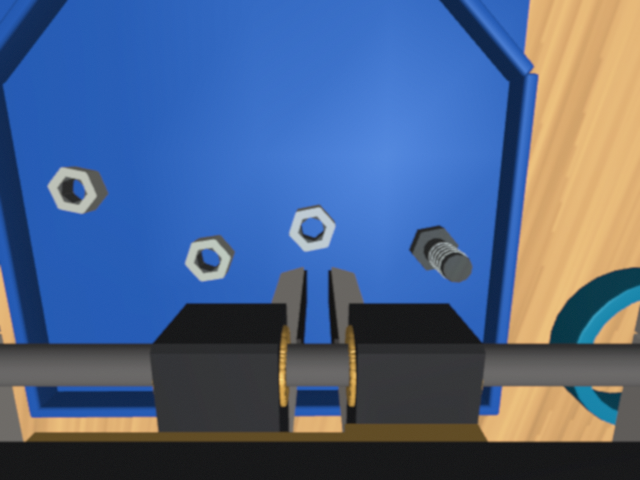

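move_arm([
  [[0.11,0.03,-0.025,0.007,0,0,0],[0.11,0.1,-0.025,0.007,0,0,0],[0.11,0.2,-0.035,0.007,0,0,0],[0.11,0.3,-0.05,0.007,0,0,0],[0.11,0.4,-0.065,0.007,0,0,0],[0.11,0.5,-0.08,0.007,0,0,0],[0.11,0.6,-0.095,0.007,0,0,0],[0.11,0.6,-0.095,0.007,0,0,0]],
])

```text
time: 4.05
tool_pos: [0.5647, -0.0809, 0.2409]
ee_rot: [-3.141, -0.001, 1.797]
wrist_force: [0.9, 1.2, 0.2]
width: 0.0103
```

```bash
cat >>h.py <<'E'
def shot(name,cam='wrist'):
    im,d=robot.snapshot(cam);cv2.imwrite(f'pics/{name}.png',im[:,:,::-1])
E
python3 - <<'E'
from h import *
go(0,60,43);shot('w4')
E
```

```text
t 4.05 at [ 14.7 -29.1] tip 41.7
shift [ 0.891 -0.147 -0.012] turn [-0.    -0.001 -0.   ]
```

View pics/w4.png

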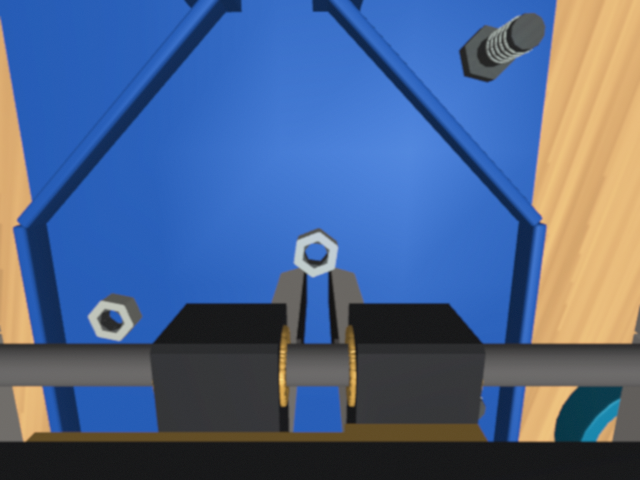

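move_arm([
  [[0.11,0.08,-0.015,-0.01,0,0,0],[0.11,0.18,-0.03,-0.01,0,0,0],[0.11,0.28,-0.05,-0.01,0,0,0],[0.11,0.4,-0.07,-0.01,0,0,0],[0.11,0.52,-0.095,-0.01,0,0,0],[0.11,0.64,-0.12,-0.01,0,0,0],[0.11,0.74,-0.14,-0.01,0,0,0],[0.11,0.8,-0.15,-0.01,0,0,0]],
])

```text
time: 4.77
tool_pos: [0.5323, -0.0068, 0.242]
ee_rot: [-3.141, -0.0, 1.796]
wrist_force: [0.1, 0.1, -0.1]
width: 0.0105
```

```bash
python3 - <<'E'
from h import *
go(0,88,43);shot('w5')
E
```

```text
t 4.77 at [-0.2 50.3] tip 42.8
shift [ 0.377  0.002 -0.002] turn [-0.    -0.    -0.001]
```

View pics/w5.png

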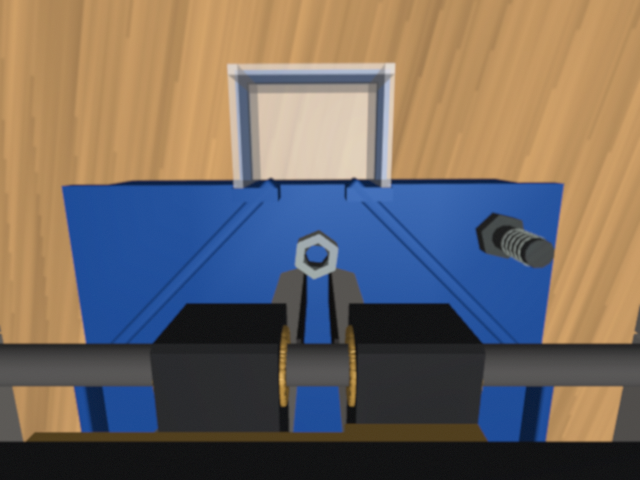

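move_arm([
  [[0.11,0.06,-0.01,0,0,0,0],[0.11,0.13,-0.02,0,0,0,0],[0.11,0.2,-0.02,0,0,0,0],[0.08,0.26,-0.02,0,0,0,0],[0.05,0.32,-0.02,0,0,0,0],[0.04,0.36,-0.02,0,0,0,0],[0.04,0.4,-0.02,0,0,0,0],[0.04,0.42,-0.02,0,0,0,0]],
])

```text
time: 5.48
tool_pos: [0.5217, 0.0327, 0.242]
ee_rot: [3.142, -0.0, 1.795]
wrist_force: [0.1, -0.1, 0.7]
width: 0.0036
```

```bash
python3 - <<'E'
from h import *
go(0,88,43);shot('w6')
E
```

```text
t 5.48 at [-1.7 91.2] tip 42.8
shift [-0.032  0.017 -0.002] turn [ 0.    -0.    -0.002]
```

View pics/w6.png

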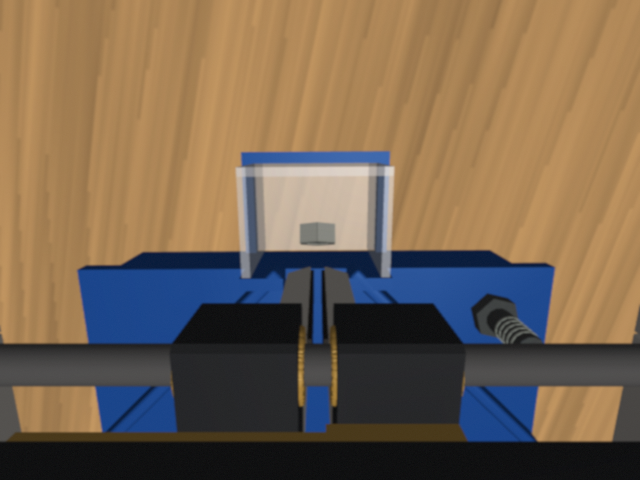

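move_arm([
  [[0.04,-0.15,0,0,0,0,0],[0.08,-0.4,-0.05,-0.3,0,0,0],[0.11,-0.8,-0.2,-0.6,0,0,0],[0.11,-1,-0.25,-0.6,0,0,0],[0.11,-1,-0.25,-0.6,0,0,0]],
])

```text
time: 5.95
tool_pos: [0.5202, -0.0751, 0.3052]
ee_rot: [3.137, 0.005, 1.79]
wrist_force: [0.5, 0.8, 0.5]
width: 0.0105
```

move_arm([
  [[0.11,-0.4,0,0,0,0,0],[0.11,-0.8,0,0,0,0,0],[0.11,-0.98,0,0,0,0,0],[0.11,-0.98,0,0.25,0,0,0],[0.11,-0.98,0,0.45,0,0,0],[0.11,-0.98,0,0.45,0,0,0]],
])

```text
time: 6.45
tool_pos: [0.5399, -0.166, 0.2514]
ee_rot: [-3.133, -0.006, 1.794]
wrist_force: [-0.6, 0.0, -1.0]
width: 0.0108
```

```bash
python3 - <<'E'
from h import *
go(-27,-106,43);shot('w7')
E
```

```text
t 6.45 at [ -28.7 -106.5] tip 52.2
shift [0.004 0.018 0.092] turn [-0.005 -0.004 -0.002]
```

View pics/w7.png

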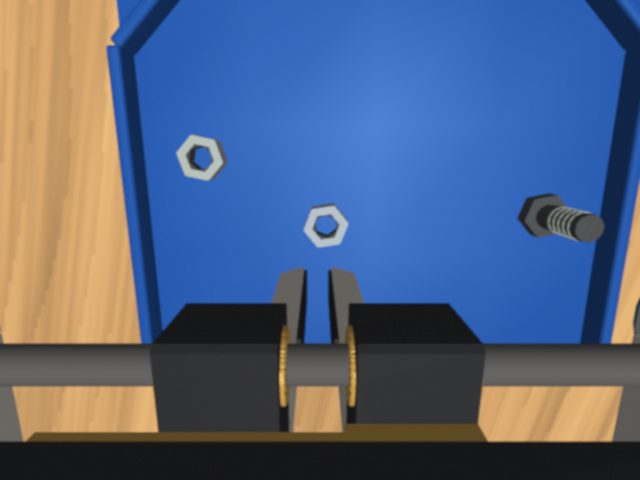

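move_arm([
  [[0.11,0,0.01,0.08,0,0,0],[0.11,0,0.01,0.148,0,0,0],[0.11,0,0.01,0.148,0,0,0],[0.11,0,0.01,0.148,0,0,0]],
])

```text
time: 6.83
tool_pos: [0.5425, -0.1658, 0.2424]
ee_rot: [3.141, 0.0, 1.795]
wrist_force: [0.3, 0.1, 0.6]
width: 0.0102
```

```bash
python3 - <<'E'
from h import *
go(-27,-106,43);shot('w8')
E
```

```text
t 6.83 at [ -26.1 -106.9] tip 43.2
shift [ 0.009 -0.009  0.002] turn [ 0.     0.    -0.001]
```

View pics/w8.png

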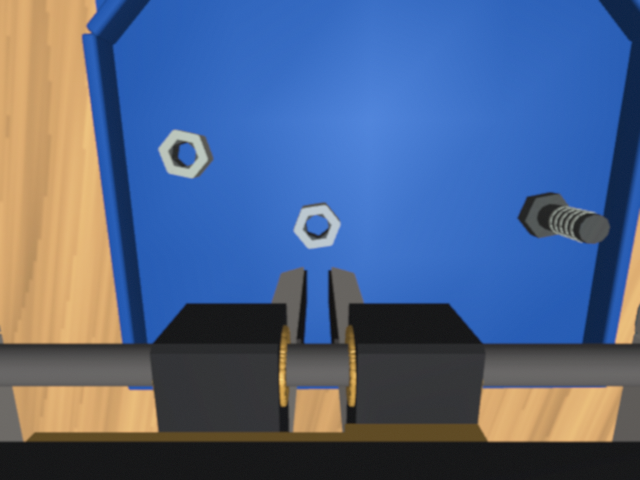

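move_arm([
  [[0.11,0.05,0,0,0,0,0],[0.11,0.12,0,0,0,0,0],[0.11,0.2,0.01,0,0,0,0],[0.11,0.3,0.02,0,0,0,0],[0.11,0.42,0.035,0,0,0,0],[0.11,0.54,0.05,0,0,0,0],[0.11,0.66,0.065,0,0,0,0],[0.11,0.74,0.075,0,0,0,0]],
])

```text
time: 7.55
tool_pos: [0.5331, -0.0905, 0.2423]
ee_rot: [3.141, -0.0, 1.796]
wrist_force: [0.4, 0.6, 0.4]
width: 0.0103
```

```bash
python3 - <<'E'
from h import *
go(-2,50,43);shot('w9')
E
```

```text
t 7.55 at [-18.4 -31.4] tip 43.1
shift [0.815 0.162 0.001] turn [ 0.    -0.    -0.001]
```

View pics/w9.png

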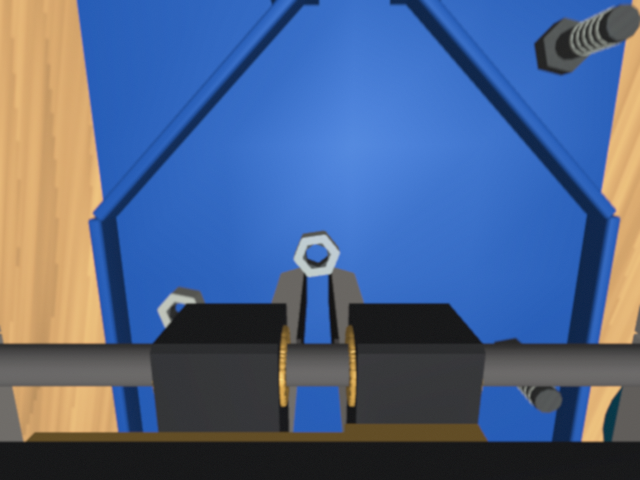

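move_arm([
  [[0.11,0.08,0.015,0,0,0,0],[0.11,0.18,0.035,0,0,0,0],[0.11,0.28,0.055,0,0,0,0],[0.11,0.4,0.08,0,0,0,0],[0.11,0.52,0.105,0,0,0,0],[0.11,0.64,0.13,0,0,0,0],[0.11,0.74,0.15,0,0,0,0],[0.11,0.8,0.16,0,0,0,0]],
])

```text
time: 8.27
tool_pos: [0.531, -0.0092, 0.2421]
ee_rot: [3.142, -0.001, 1.796]
wrist_force: [-0.4, -0.4, -0.1]
width: 0.0104
```

```bash
python3 - <<'E'
from h import *
go(-2,91,43);shot('w10')
E
```

```text
t 8.27 at [-2.1 48.3] tip 42.9
shift [ 0.427 -0.    -0.001] turn [ 0.    -0.    -0.001]
```

View pics/w10.png

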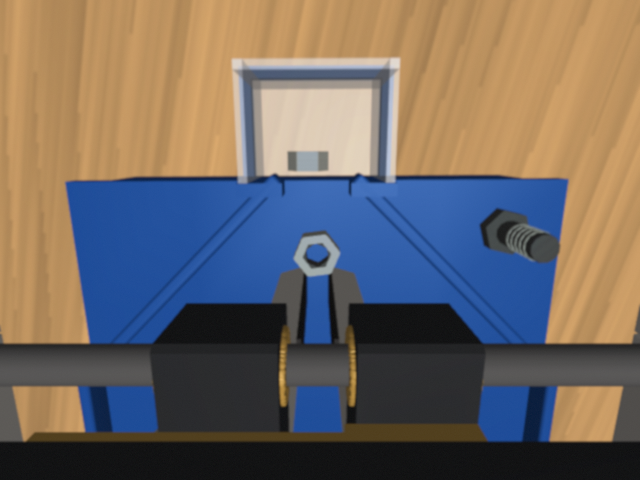

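move_arm([
  [[0.07,0.03,0,0,0,0,0],[0.05,0.08,0,0,0,0,0],[0.05,0.17,0,0,0,0,0],[0.05,0.29,0,0,0,0,0],[0.05,0.41,0,0,0,0,0],[0.05,0.41,0,0,0,0,0],[0.05,0.41,0,0,0,0,0]],
])

```text
time: 8.9
tool_pos: [0.5218, 0.03, 0.2422]
ee_rot: [3.142, 0.0, 1.796]
wrist_force: [-0.6, -0.6, 0.2]
width: 0.0046
```

```bash
python3 - <<'E'
from h import *
go(-2,91,43);shot('w11')
E
```

```text
t 8.9 at [-2.3 88.6] tip 43.0
shift [0.024 0.003 0.   ] turn [ 0.     0.    -0.001]
```

View pics/w11.png

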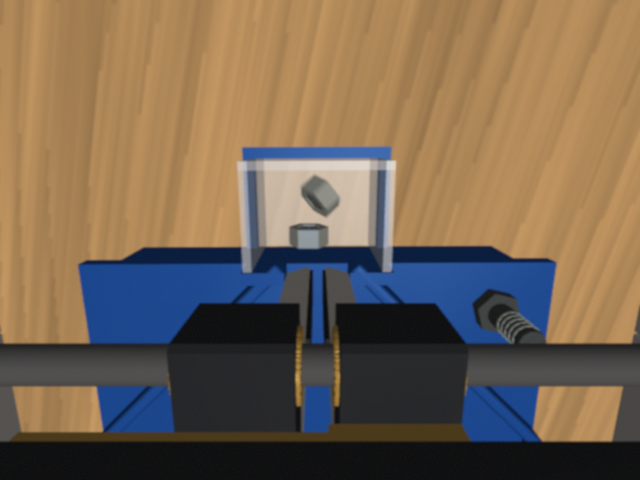

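move_arm([
  [[0.05,-0.15,0,0,0,0,0],[0.08,-0.4,-0.1,-0.3,0,0,0],[0.13,-0.8,-0.4,-0.5,0,0,0],[0.14,-1,-0.7,-0.5,0,0,0],[0.14,-1,-0.83,-0.5,0,0,0]],
])

```text
time: 9.37
tool_pos: [0.4626, -0.0904, 0.2942]
ee_rot: [3.14, 0.004, 1.791]
wrist_force: [0.4, 0.2, 0.4]
width: 0.0129
```

move_arm([
  [[0.14,-0.35,0,0,0,0,0],[0.14,-0.63,0,0,0,0,0],[0.14,-0.63,0,0.1,0,0,0],[0.14,-0.63,0,0.3,0,0,0],[0.14,-0.63,0,0.35,0,0,0],[0.14,-0.63,0,0.35,0,0,0],[0.14,-0.63,0,0.35,0,0,0]],
])

```text
time: 9.95
tool_pos: [0.4772, -0.1478, 0.2569]
ee_rot: [-3.141, -0.001, 1.795]
wrist_force: [-0.4, 0.3, 0.3]
width: 0.0133
```

```bash
python3 - <<'E'
from h import *
go(-85,-74,43);shot('w12')
E
```

```text
t 9.95 at [-85.7 -74.6] tip 57.7
shift [0.006 0.007 0.147] turn [-0.001 -0.001 -0.001]
```

View pics/w12.png

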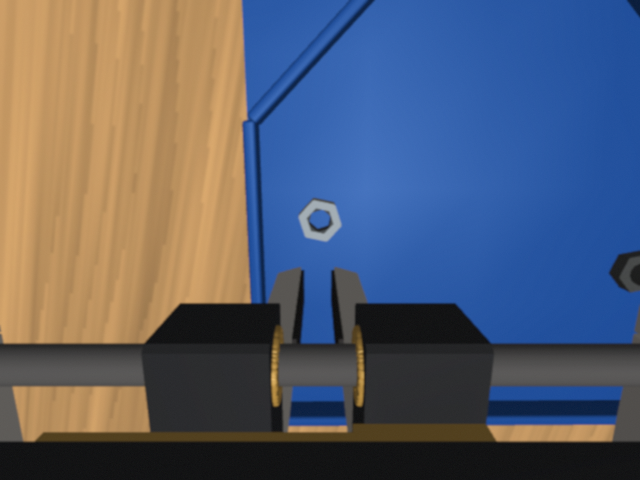

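move_arm([
  [[0.14,0,0.01,0.1,0,0,0],[0.14,0,0.015,0.147,0,0,0],[0.14,0,0.015,0.147,0,0,0],[0.14,0.06,0.015,0.147,0,0,0],[0.14,0.12,0.015,0.147,0,0,0],[0.14,0.18,0.02,0.147,0,0,0],[0.14,0.26,0.04,0.147,0,0,0],[0.14,0.32,0.06,0.147,0,0,0]],
])

```text
time: 10.67
tool_pos: [0.4759, -0.1146, 0.2427]
ee_rot: [3.141, -0.0, 1.795]
wrist_force: [-0.6, -0.2, -1.1]
width: 0.0132
```

```bash
python3 - <<'E'
from h import *
go(-2,50,43);shot('w13')
E
```

```text
t 10.67 at [-79.5 -42.1] tip 43.5
shift [0.923 0.772 0.006] turn [ 0.    -0.    -0.002]
```

View pics/w13.png

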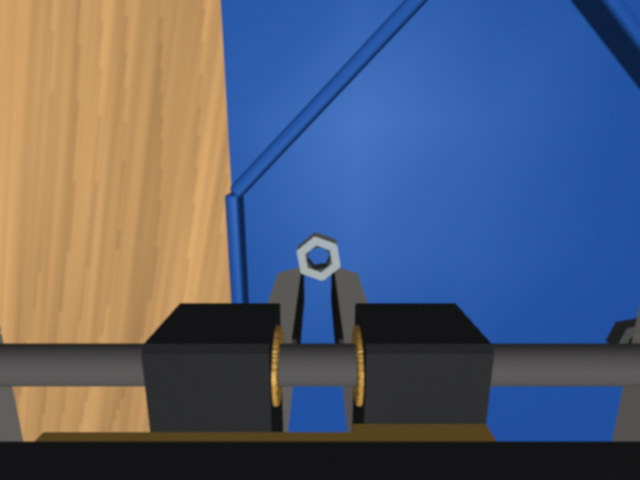

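move_arm([
  [[0.14,0.07,0.03,0.005,0,0,0.05],[0.14,0.16,0.08,0.005,0,0,0.1],[0.14,0.26,0.15,0.005,0,0,0.16],[0.14,0.36,0.23,0.005,0,0,0.2],[0.14,0.46,0.31,0.005,0,0,0.2],[0.14,0.56,0.39,0.005,0,0,0.2],[0.14,0.64,0.46,0.005,0,0,0.2],[0.14,0.68,0.5,0.005,0,0,0.2]],
])

```text
time: 11.38
tool_pos: [0.5101, -0.0371, 0.2422]
ee_rot: [3.141, -0.0, 1.482]
wrist_force: [-0.1, -0.8, 0.5]
width: 0.0131
```

```bash
python3 - <<'E'
from h import *
go(-2,50,43);shot('w14')
E
```

```text
t 11.38 at [-28.7  25.8] tip 43.0
shift [ 0.313  0.179 -0.   ] turn [ 0.    -0.    -0.201]
```

View pics/w14.png

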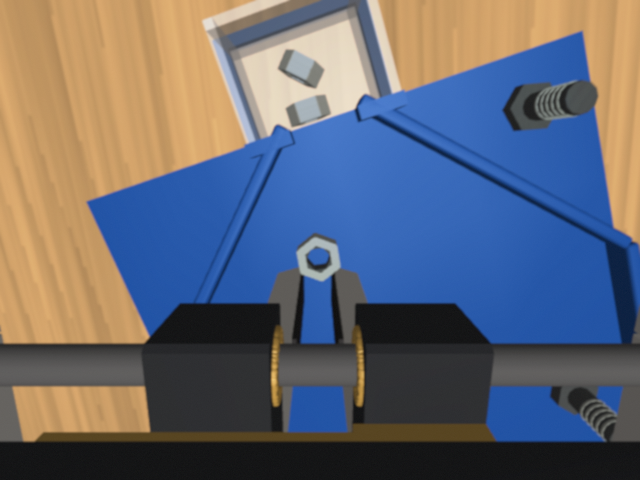

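move_arm([
  [[0.14,0.05,0.03,0,0,0,-0.03],[0.14,0.1,0.06,0,0,0,-0.06],[0.14,0.15,0.09,0,0,0,-0.1],[0.14,0.2,0.12,0,0,0,-0.14],[0.14,0.25,0.15,0,0,0,-0.17],[0.14,0.3,0.175,0,0,0,-0.2],[0.14,0.3,0.175,0,0,0,-0.2]],
])

```text
time: 12.02
tool_pos: [0.5301, -0.0097, 0.242]
ee_rot: [3.141, -0.0, 1.796]
wrist_force: [-0.2, -0.7, -0.6]
width: 0.0135
```

```bash
python3 - <<'E'
from h import *
go(-2,89,43);shot('w15')
E
```

```text
t 12.02 at [-3.1 48. ] tip 42.8
shift [ 0.41   0.01  -0.002] turn [ 0.    -0.    -0.001]
```

View pics/w15.png

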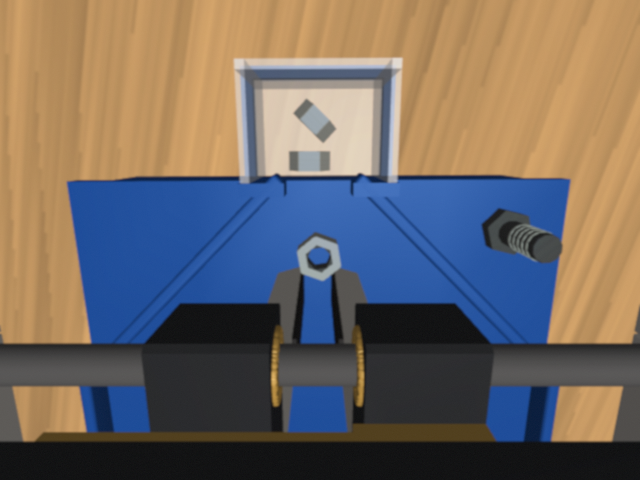

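move_arm([
  [[0.08,0.03,0,0,0,0,0],[0.05,0.08,0.005,0,0,0,0],[0.05,0.17,0.005,0,0,0,0],[0.05,0.29,0.005,0,0,0,0],[0.05,0.41,0.005,0,0,0,0],[0.05,0.41,0.005,0,0,0,0],[0.05,0.41,0.005,0,0,0,0]],
])

```text
time: 12.65
tool_pos: [0.5209, 0.0312, 0.242]
ee_rot: [3.141, 0.0, 1.797]
wrist_force: [0.4, 0.1, -0.4]
width: 0.005
```

```bash
python3 - <<'E'
from h import *
go(-2,50,43);shot('w16')
E
```

```text
t 12.65 at [-2.9 89.9] tip 42.8
shift [-0.399  0.009 -0.002] turn [ 0.     0.    -0.001]
```

View pics/w16.png

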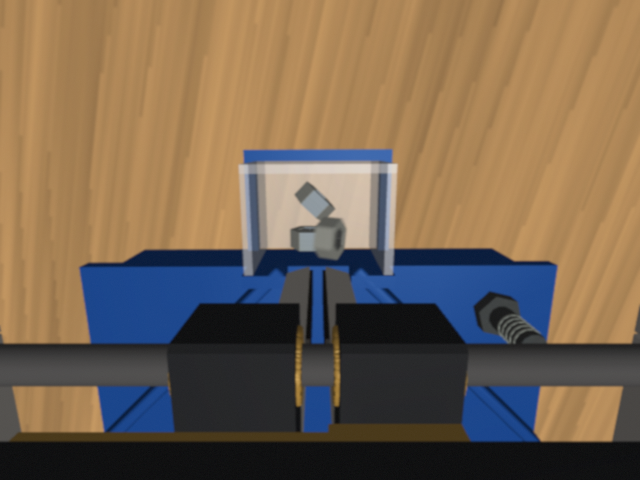

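Third nut is in but resting against the first. I'll back off, lift, and measure its height and position.

move_arm([
  [[0.05,-0.15,0,0,0,0,0],[0.05,-0.4,0,-0.1,0,0,0],[0.05,-0.5,0,-0.4,0,0,0],[0.05,-0.5,0,-0.5,0,0,0],[0.05,-0.5,0,-0.5,0,0,0],[0.05,-0.5,0,-0.5,0,0,0]],
])

```text
time: 13.2
tool_pos: [0.5324, -0.0184, 0.2924]
ee_rot: [3.14, 0.0, 1.795]
wrist_force: [-0.3, -0.4, -0.3]
width: 0.0049
```

```bash
python3 - <<'E'
from h import *
go(-2,50,43)
P=robot.camera_params('wrist');R=np.array(P['R'])
im,d=robot.snapshot('wrist')
uv=[]
v,u=np.mgrid[0:480,0:640]
K=P['mtx'];c=np.stack([(u-K[0,2])/K[0,0]*d,(v-K[1,2])/K[1,1]*d,d],-1)
W=(c-P['t'])@R
np.savez('w17.npz',W=W)
cs,s=np.cos(TR[2]),np.sin(TR[2]);dx=W[...,0]-TR[0];dy=W[...,1]-TR[1]
x=cs*dx+s*dy;y=-s*dx+cs*dy
m=(d>0)&(abs(x+.002)<.029)&(y>.1)&(y<.144)&(v<280)
z=W[...,2][m];print(m.sum(),np.percentile(z,[1,25,50,75,95,99,100]).round(4))
vv,uu=np.where(m);print(uu.min(),uu.max(),vv.min(),vv.max())
a,b,e,f=uu.min()-25,uu.max()+25,vv.min()-30,vv.max()+30
e=max(e,0)
cr=im[e:f,a:b,::-1];zz=np.clip(W[e:f,a:b,2]/.06*255,0,255).astype(np.uint8)
o=np.hstack([cr,cv2.cvtColor(zz,cv2.COLOR_GRAY2BGR)]);k=780/o.shape[1]
cv2.imwrite('pics/w17.png',cv2.resize(o,None,fx=k,fy=k,interpolation=cv2.INTER_CUBIC)[:600]);print(k,a,e)
E
```

```text
t 13.2 at [-2.8 39. ] tip 93.2
shift [0.11  0.007 0.502] turn [ 0.001  0.    -0.002]
6896 [0.0028 0.0042 0.0051 0.0227 0.0507 0.0554 0.0569]
267 374 75 159
2.484076433121019 242 45
```

View pics/w17.png

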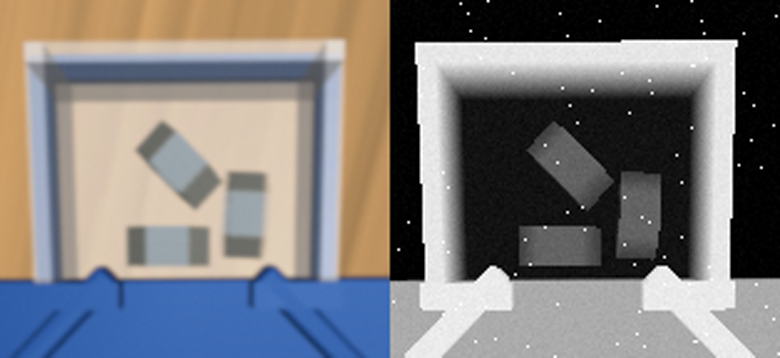

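move_arm([
  [[0.05,-0.3,0,-0.4,0,0,0],[0.05,-0.6,0,-0.8,0,0,0],[0.05,-0.7,0,-0.8,0,0,0],[0.05,-0.7,0,-0.8,0,0,0],[0.05,-0.7,0,-0.8,0,0,0],[0.05,-0.7,0,-0.8,0,0,0],[0.05,-0.7,0,-0.8,0,0,0],[0.05,-0.7,0,-0.8,0,0,0]],
])

```text
time: 13.92
tool_pos: [0.5475, -0.0857, 0.3699]
ee_rot: [-3.138, -0.002, 1.796]
wrist_force: [0.4, 0.4, -0.2]
width: 0.0051
```

```bash
python3 - <<'E'
from h import *
shot('s18','scene')
i=cv2.imread('pics/s18.png')[110:380,130:450];cv2.imwrite('pics/s18c.png',cv2.resize(i,None,fx=2.2,fy=2.2,interpolation=cv2.INTER_CUBIC))
shot('w18')
o=robot.get_obs();print(o['time'],o['qvel'].round(3))
E
```

```text
14.0167 [-0.004 -0.004 -0.012  0.     0.002 -0.001]
```

View pics/s18c.png

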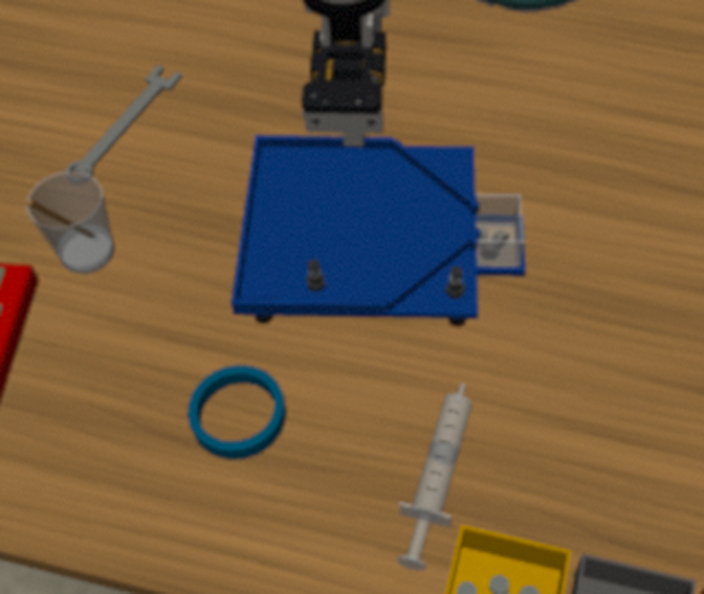

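View pics/w18.png

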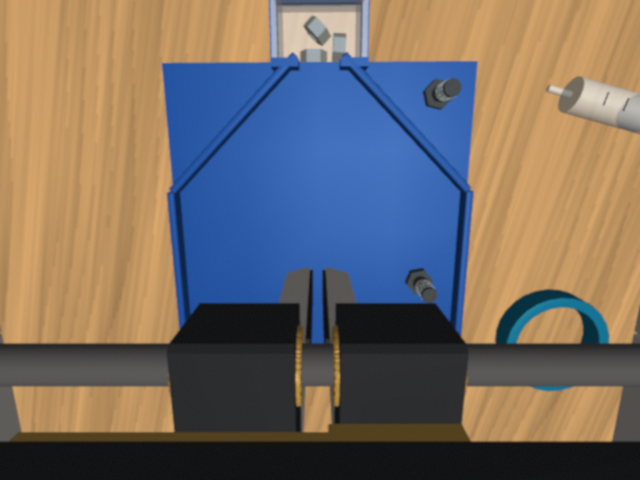

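The wrist picture shows all three nuts in the box, around pixel (320,40), and the deck clear of nuts. Both bolts are upright, at (440,95) and (422,285), and nothing else has moved.

```bash
python3 -c "
from bench import robot
print(robot.close_job())"
```

```text
the job is handed in; nothing more can be done
None
```

I slid the three nuts along the deck one at a time, held in the notch between the nearly shut fingertips. Each was pushed through the gate and dropped into the kit box by itself, and the job was handed in at about 14 s of the 61 s allowed.

- **Nuts:** in the last depth picture all three stand on edge on the box floor, with their tops about 23 mm above the table. That puts their centres well below the 36 mm limit, though none lies flat. I did not measure their speed, but they look settled.
- **Bolts and other things:** both bolts look upright and in place by eye; I did not measure their tilt or shift. The bystanders in the last views look unmoved, but those views did not show the mould or the casting. No move went near either of them.
- **Arm:** it is clear of the tray, with the fingertips about 17 cm above the table.
- **Disagreement:** the top and wrist cameras differed by up to 4 mm on where the gate is. I lined up each push on the fingertips as seen in the wrist camera instead.

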